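# Fetch the core that belongs to the jar under the probe

### The arm

A 7-joint arm with a two-finger parallel gripper is mounted at the origin on the work surface. World frame = base frame: x ahead of the robot, y to its left, z up, the work surface at z = 0. Lengths are in m, angles in rad, forces in N, time in s.
With the tool pointing down it reaches from about 0.425 to 0.825 m from the base axis. Payload 3.6 kg.
Tool frame: the origin (TCP) lies midway between the tips of the shut fingers; the grasp point (between the pads) lies 19 mm behind it (ctrl.grasp_offset is the distance from the TCP to the grasp point, in m); z points along the fingers, y is the line along which they close (so a half turn about z gives the same grasp; the last joint's range is limited). The gripper opens to 85 mm and grips with 20 to 120 N. Pads are 22 mm wide; open, the fingers measure 114 mm over their backs; the gripper's body (76 mm by 85 mm) begins 54 mm behind the grasp point. The pads swing forward as they close: fully open they stand 13 mm farther back than shut.
Start: joints at [-1.175, 0.615, -0.013, 1.423, 0.008, 1.103, -0.04], TCP at [0.266, 0.593, 0.231] pointing down, gripper open.
Joint ranges: [-3.12, 3.12], [-0.3, 2.06], [-1.34, 1.32], [0.26, 2.42], [-1.36, 4.5], [0.01, 1.98], [-2.84, 2.84]. Speed limits (rad/s): [2.79, 2.79, 3.14, 3.14, 3.14, 3.14, 3.14].

### API

Orientations are given as a unit quaternion [w, x, y, z].
In Python, from station import ctrl gives the robot as it stands.
- The arm moves only by the shell command python3 -m inch 'ROWS' [FORCE]. ROWS is JSON, a list of rows, each an object of numbers: "hand": the gripper's target within -1 to 1 (shut at 1, half-way at 0, fully open at -1); "dx", "dy", "dz": the shift along the tool's x, y, z each as a share of 1000 mm, from -1 to 1; "roll": the turn about the tool's z as a share of 8 degrees, from -1 to 1. A call has 1 to 10 rows; each row shifts and turns the commanded pose from where the row before left it, along the tool's axes as they then stand; what a row does not reach is not made up. A row lasts 1/8 s, in which the tool goes at most 62.5 mm and 10.7 degrees, less where a joint would pass 70% of its speed; a pose out of reach is approached as far as the arm can. A call with a number of a shift or a turn outside -1 to 1 is refused whole. A call with a gripper value outside its range is refused whole. The fingers move at their own pace and stop on an object; FORCE is the grip in N (left out, the last holds). Time passes only in rows, so rows that do not move let the fingers close. It gives the time, the measured TCP pose, the force, the opening and the grip force at its end, in the units of the state.
- ctrl.get_state(): the state, without advancing time (a new reading comes with each control period).
- ctrl.read_camera(name): name is "side" or "top"; returns a dict with "img" (480x640x3 uint8, red, green, blue), "fovy" (degrees; the focal length in pixels is half the picture's height over the tangent of half this angle, whatever the lens; pixels are square), "cx", "cy" (the principal point, pixels), "R" (3x3) and "t" (3): a world point X has camera coordinates R X + t. Camera axes: x right, y down, z forward; pixel columns grow to the right and rows downward; lengths in m; the calibration is good to about 2 mm. A picture is of the moment at which its call begins. There is no depth.
- ctrl.hand_in(): hands the job in; it is judged then, once.
The state is a dict: "time": time; "q": joint angles; "qvel": joint speeds; "tau": joint torques, N m; "tcp_pos": TCP position; "tool_rot": TCP orientation; "force": force on the tool from outside, world axes, zero at the start; "wrist_torque": the same for the moment, N m; "grip_width": finger opening in m; "grasp_force": force on a finger pad.
Only numpy, scipy, OpenCV 4.12 (cv2) and the standard library are available. Lean on these libraries where they do the work, as an engineer would, in place of code of your own. Each camera call takes 0.05 s, during which the arm holds its last target. There are 200 camera calls.

### The job

The jar under the probe tells you which soil we are working on: find the core of that same soil in the transport case. Take that bay's clear lid out (lift its end over the lip, slide it out) and lay it gently, handle up and flat on the bench, clear of the case; then lift the core out and set it down gently in both V saddles of the logging cradle, centred lengthwise. Keep the other bay shut and leave its core, the jars, the beaker and the tin where they are.

Things in the scene. Friction and masses are not known exactly. Their poses are not given: they have to be found in the camera images.
- probe_spot (a point): point on the bench straight under the probe of the black stand; the jar standing here (its centre within 20 mm) holds the soil being worked on. The stand (360 mm tall) leans over it from the -y side; its probe hangs into the mouth of the jar, nothing there is to be touched.
- jar_peat: open clear glass jar, 68 mm wide, 105 mm tall, with nearly black peat in it; origin at the centre of its underside. Stands either under the probe or alone on the +y side of the bench. Not to be moved.
- jar_sand: the same jar with pale yellow sand in it; stands in the place that jar_peat does not. Origin at the centre of its underside. Not to be moved.
- beaker: empty glass beaker, 72 mm wide, 95 mm tall, a bystander behind the case; origin at the centre of its underside.
- moisture_tin: closed aluminium tin, 62 mm wide, 36 mm tall, a bystander between case and probe stand; origin at the centre of its underside.
- core_case: fixed plywood transport case, 242 (x) by 184 (y) by 71 mm tall; origin at the centre of its underside. Two bays side by side, running along case y, centred at case x = -58 and +58 mm, each with its own clear sliding lid and one core lying in it along case y. The -y end of the case is closed to its full height; the lids come out at the +y end.
- bay_a (a point): middle of the floor (8 mm above the bench) of the bay at case x = -58 mm. A core lies in two V saddles (12 mm thick, at case y = -40 and +40 mm), axis 32 mm above the bench, mid length within 8 mm of the bay's middle. The way in is 90 mm wide between the rails and ledges, so the 36 mm core has 27 mm free on either side.
- bay_b (a point): the same for the bay at case x = +58 mm.
- lip_a (a point): middle of the top edge of the low +y end wall (58 mm tall, 10 mm thick) of the bay at case x = -58 mm. The lid's underside rests on side ledges 54 mm above the bench, so this wall makes a 4 mm lip before its end. Rails over the lid's edges (underside 66, top 71 mm) let it rise 7 mm: raise it 4 to 7 mm, then draw it along case +y; it is free after 175 mm.
- lip_b (a point): the same for the bay at case x = +58 mm.
- lid_a: clear acrylic lid over the bay at case x = -58 mm: plate 100 (x) by 160 (y) by 5 mm, 130 g, origin at the centre of its underside, axes as the case's at the start. Near its +y end stands a blue handle bar, centred at lid y = +60 mm, 60 mm long along x, 12 mm thick along y, from the plate's top (5 mm) up to 31 mm above the underside.
- lid_b: the same lid over the bay at case x = +58 mm.
- core_peat: soil core of nearly black peat in a clear rigid tube with red end caps: cylinder 36 mm in diameter, 130 mm long, 0.2 to 0.33 kg; origin on its axis at mid length, its own y along the axis. Lies in either bay, seen through the lid.
- core_sand: the same with pale yellow sand; lies in the other bay.
- cradle: fixed logging cradle: aluminium base 90 (x) by 160 (y) by 12 mm with two black 90-degree V saddles, each 16 mm thick along y, centred at cradle y = -40 and +40 mm, open between them. Origin at the centre of its underside. A core lying in both saddles has its axis along cradle y, straight above the origin at 52 mm over the bench. The saddles' arms end 56 mm above the bench, 35 mm to either side of the middle.
- cradle_seat (a point): centre of a core that lies centred in the cradle: 52 mm above the bench, straight above the cradle's origin.
Things that resemble listed ones, but are neither listed nor needed, are in the scene too. What is shaped like the lid_b but red or yellow is not meant.

How it is judged:
By the outcome, as a careful person would: the job done as asked, in the order asked, and still so for the second after the job is handed in, with the robot touching nothing.
It also fails if it takes over 61 s, if anything falls off the work surface, if the arm or the gripper's body presses on something with over 40 N, if the wrist force passes 120 N, or if a joint passes its speed limit or range.

## Working session

There is one attempt and no reset: what is moved stays moved. The work goes in short steps, Python scripts to look and compute and a shell command to move; the robot and the scene stay as the last step left them, time stands still between calls to the robot, and variables do not carry over. Pictures are saved under pics/ and viewed, at most 10 in all, crops included, and the job is handed in when it is done.

```bash
ls; mkdir -p pics; cat > h.py <<'E'
import numpy as np, cv2
from station import ctrl
def cam(n):
    c=ctrl.read_camera(n); c['f']=240/np.tan(np.radians(c['fovy'])/2); c['R']=np.array(c['R']);c['t']=np.array(c['t']); return c
def ray(c,u,v,z):
    d=c['R'].T@np.array([(u-c['cx'])/c['f'],(v-c['cy'])/c['f'],1]); o=-c['R'].T@c['t']
    return o+d*(z-o[2])/d[2]
def proj(c,X):
    p=c['R']@np.array(X)+c['t']; return c['cx']+c['f']*p[0]/p[2], c['cy']+c['f']*p[1]/p[2]
def save(c,n): cv2.imwrite('pics/'+n,c['img'][:,:,::-1])
E
python3 - <<'E'
from h import *
import pickle
s=ctrl.get_state(); print({k:np.round(v,4).tolist() for k,v in s.items()})
for n in('top','side'):
    c=cam(n); save(c,n+'0.png'); pickle.dump(c,open(n+'0.pkl','wb')); print(n,c['fovy'],c['cx'],c['cy'],-c['R'].T@c['t'],c['R'].round(3).tolist())
E
```

```text
pics
{'time': 0.0, 'q': [-1.1755, 0.616, -0.0126, 1.425, 0.0081, 1.1034, -0.0404], 'qvel': [0.0008, 0.0001, 0.0004, 0.0012, -0.0007, -0.0, 0.0001], 'tau': [0.0002, -46.9204, 0.259, -17.1033, 0.01, 0.0099, 0.0], 'tcp_pos': [0.2658, 0.5923, 0.2301], 'tool_rot': [-0.0003, 0.2093, 0.9778, -0.0013], 'force': [-0.6753, 0.47, -0.6083], 'wrist_torque': [-0.0133, -0.0471, 0.0205], 'grasp_force': 0.0, 'grip_width': 0.0852}
top 43.13117988829074 314.9013209794918 239.51705929820716 [ 0.46150253 -0.064717    1.32985806] [[-0.016, -1.0, 0.003], [-0.999, 0.016, -0.042], [0.042, -0.003, -0.999]]
side 54.84870470701109 318.923847353513 242.9011954838762 [ 0.35368595 -0.82080284  0.70071889] [[0.973, -0.229, -0.01], [-0.154, -0.62, -0.77], [0.17, 0.751, -0.638]]
```

View pics/top0.png

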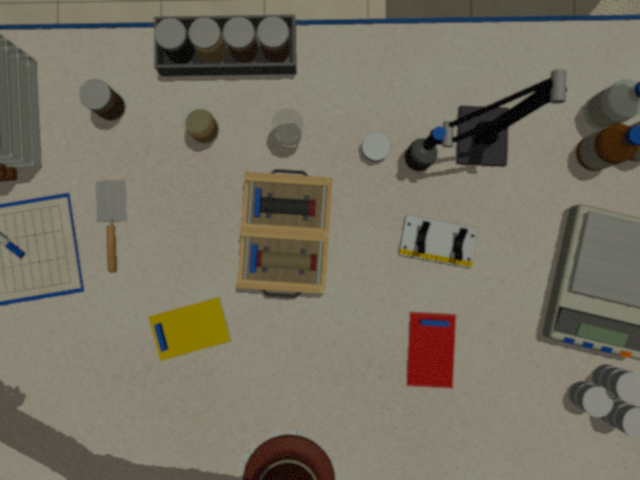

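View pics/side0.png

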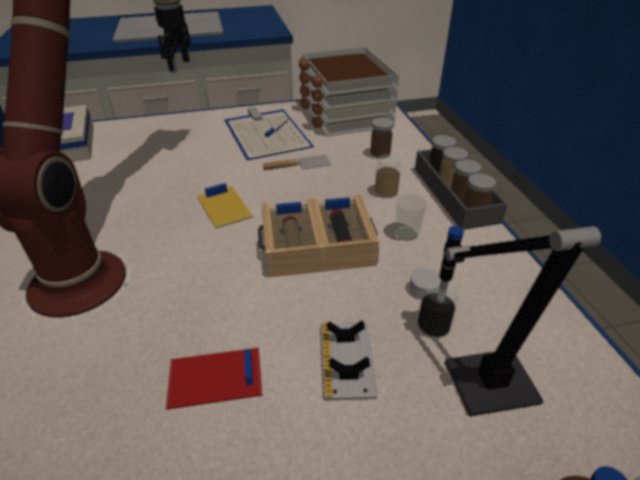

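Top view: the jar under the probe (421,153) looks dark, like peat, and the lone jar at (201,125) is sandy. In the case, the far bay (+x, handle at 257,204) holds a dark core and the near bay (handle 253,258) a pale one. The cradle is at (438,242). The red plate (432,350) and yellow plate (190,328) are decoys. I'll confirm with one enlarged crop and measure.

```bash
cat > m.py <<'E'
from h import *
import pickle
t=pickle.load(open('top0.pkl','rb')); s=pickle.load(open('side0.pkl','rb'))
a=cv2.resize(t['img'][160:305,225:345],None,fx=3.3,fy=3.3,interpolation=cv2.INTER_CUBIC)
b=cv2.resize(t['img'][95:275,390:520],None,fx=2.6,fy=2.6,interpolation=cv2.INTER_CUBIC)
d=cv2.resize(s['img'][220:350,400:500],None,fx=1.1*2,fy=1.1*2,interpolation=cv2.INTER_CUBIC)
o=np.zeros((480,800,3),np.uint8)
x=0
for p in(a,b):
    p=p[:480,:800-x]; o[:p.shape[0],x:x+p.shape[1]]=p; x+=p.shape[1]
cv2.imwrite('pics/crop.png',o[:,:,::-1])
h=cv2.cvtColor(t['img'],cv2.COLOR_RGB2HSV)
def blobs(m,z,name,mn=40):
    n,l,st,ce=cv2.connectedComponentsWithStats(m.astype(np.uint8))
    for i in range(1,n):
        if st[i,4]>mn:
            pts=np.argwhere(l==i)[:,::-1]
            r=cv2.minAreaRect(pts.astype(np.float32)); bx=cv2.boxPoints(r)
            W=np.array([ray(t,u,v,z)[:2] for u,v in bx]); 
            e=[W[1]-W[0],W[2]-W[1]]; e.sort(key=np.linalg.norm)
            print(name,ce[i].round(1),st[i,4],'ctr',ray(t,*r[0],z)[:2].round(4),'size',[round(float(np.linalg.norm(q)),4) for q in e],'long dir deg',round(float(np.degrees(np.arctan2(e[1][1],e[1][0]))),1))
H,S,V=[h[...,i].astype(int) for i in range(3)]
roi=np.zeros(H.shape,bool); roi[165:300,232:340]=1
blobs((H>100)&(H<130)&(S>120)&(V>60)&roi,0.085,'handle')
blobs(((H<8)|(H>170))&(S>110)&roi,0.032,'cap',15)
blobs((H>10)&(H<25)&(S>70)&(V>120)&roi,0.071,'case')
r2=np.zeros(H.shape,bool); r2[205:275,390:485]=1
blobs((V<60)&r2,0.056,'saddle')
blobs((H>20)&(H<32)&(S>150)&r2,0.012,'yellowrule')
blobs((S<45)&(V>150)&r2,0.012,'base',100)
E
python3 m.py
```

```text
handle [257.1 201.8] 160 ctr [0.5931 0.0485] size [0.0121, 0.0581] long dir deg -5.5
handle [253.1 258. ] 152 ctr [0.4788 0.0581] size [0.0115, 0.0557] long dir deg -5.1
cap [311.3 207.5] 91 ctr [ 0.5849 -0.0627] size [0.0132, 0.0327] long dir deg -6.1
cap [258.8 258.5] 54 ctr [0.4774 0.0514] size [0.0072, 0.0325] long dir deg -5.9
cap [312.9 261.9] 72 ctr [ 0.4681 -0.0631] size [0.0107, 0.0342] long dir deg 179.1
case [284.3 231.9] 3310 ctr [ 0.5314 -0.0052] size [0.1856, 0.2424] long dir deg -4.6
saddle [421.6 237.4] 239 ctr [ 0.517  -0.2931] size [0.0196, 0.0654] long dir deg -10.4
saddle [458.6 244. ] 253 ctr [ 0.5013 -0.3703] size [0.0221, 0.0659] long dir deg -12.0
yellowrule [435.6 257.2] 334 ctr [ 0.4748 -0.3302] size [0.0123, 0.1577] long dir deg -101.4
```

View pics/crop.png

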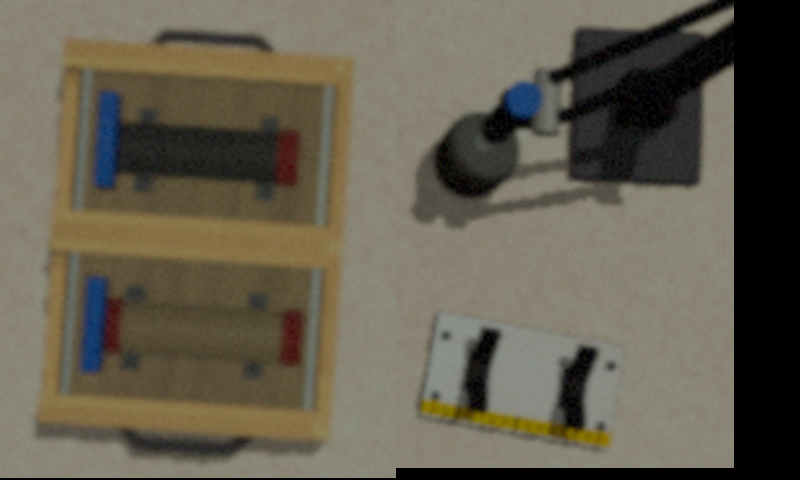

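The crop confirms peat in the jar under the probe, stand arm above it. Candidates: the lid at handle (257,202) covers a black core in the far bay (x=+58, bay_b); the lid at (253,258) covers a sand core; the red and yellow plates are decoys. lid_b and core_peat fit. The measured sizes also match: case 186x242 mm, handles 58x12 mm. Moving above the lid_b handle.

```bash
python3 -m inch '[{"hand":-1,"roll":-0.808},{"hand":-1,"roll":-0.808},{"hand":-1,"roll":-0.808},{"hand":-1,"dx":-0.031,"dy":-0.043},{"hand":-1,"dx":-0.031,"dy":-0.043},{"hand":-1,"dx":-0.031,"dy":-0.043},{"hand":-1,"dx":-0.031,"dy":-0.043},{"hand":-1,"dx":-0.031,"dy":-0.043},{"hand":-1,"dx":-0.031,"dy":-0.043},{"hand":-1,"dx":-0.031,"dy":-0.043}]' 50
python3 -m inch '[{"dx":-0.031,"dy":-0.043},{"dx":-0.031,"dy":-0.043},{"dx":-0.031,"dy":-0.043},{"dx":-0.031,"dy":-0.043},{"dx":-0.031,"dy":-0.043,"dz":0.03},{"dz":0.03},{}]'
cat > m2.py <<'E'
from h import *
import pickle
t=pickle.load(open('top0.pkl','rb')); s=pickle.load(open('side0.pkl','rb'))
# handle in side view: blue blob top face
for n,c,roi in(('side',s,(185,225,265,365)),):
    h=cv2.cvtColor(c['img'],cv2.COLOR_RGB2HSV); m=((h[...,0]>100)&(h[...,0]<130)&(h[...,1]>120)&(h[...,2]>60)).astype(np.uint8)
    k=np.zeros_like(m); k[roi[0]:roi[1],roi[2]:roi[3]]=1
    N,l,st,ce=cv2.connectedComponentsWithStats(m*k)
    for i in range(1,N):
        if st[i,4]>30: print(n,ce[i].round(1),st[i].tolist())
print('pred handle b centre (z.072) in side', proj(s,[.593,.0485,.072]))
# cradle base
g=t['img'].astype(int); sub=t['img'][205:280,390:490]; hh=cv2.cvtColor(sub,cv2.COLOR_RGB2HSV)
for u,v in((405,225),(440,235),(395,250),(480,230)): print((u,v),t['img'][v,u])
E
python3 m2.py
```

```text
side [337.  203.3] [326, 199, 23, 10, 198]
side [288.7 207.8] [277, 203, 24, 11, 200]
pred handle b centre (z.072) in side (np.float64(335.9937492354204), np.float64(204.28223627714686))
(405, 225) [129 133 125]
(440, 235) [137 142 133]
(395, 250) [137 134 120]
(480, 230) [137 135 119]invalid input
invalid input
```

Both moves were refused, probably because every row needs all its keys. Retrying with complete rows.

```bash
python3 -m inch '[{"hand":-1,"dx":0,"dy":0,"dz":0,"roll":-0.808},{"hand":-1,"dx":0,"dy":0,"dz":0,"roll":-0.808},{"hand":-1,"dx":0,"dy":0,"dz":0,"roll":-0.808},{"hand":-1,"dx":-0.031,"dy":-0.043,"dz":0,"roll":0},{"hand":-1,"dx":-0.031,"dy":-0.043,"dz":0,"roll":0},{"hand":-1,"dx":-0.031,"dy":-0.043,"dz":0,"roll":0},{"hand":-1,"dx":-0.031,"dy":-0.043,"dz":0,"roll":0},{"hand":-1,"dx":-0.031,"dy":-0.043,"dz":0,"roll":0},{"hand":-1,"dx":-0.031,"dy":-0.043,"dz":0,"roll":0},{"hand":-1,"dx":-0.031,"dy":-0.043,"dz":0,"roll":0}]' 50
python3 - <<'E'
from h import *
s=ctrl.get_state(); print(s['time'],s['tcp_pos'],s['tool_rot'])
E
```

```text
time: 1.35
tcp_pos: [0.4578, 0.2733, 0.231]
tool_rot: [-0.0, 0.042, 0.999, -0.0]
force: [0.9, 0.3, 0.1]
grip_width: 0.0856
grasp_force: 0.0
1.35 [0.45781032 0.27328571 0.23104424] [-2.27143382e-04  4.16146434e-02  9.99133693e-01 -1.85319483e-04]
```

```bash
python3 -m inch '[{"hand":-1,"dx":-0.031,"dy":-0.043,"dz":0,"roll":0},{"hand":-1,"dx":-0.031,"dy":-0.043,"dz":0,"roll":0},{"hand":-1,"dx":-0.031,"dy":-0.043,"dz":0,"roll":0},{"hand":-1,"dx":-0.031,"dy":-0.043,"dz":0,"roll":0},{"hand":-1,"dx":-0.030,"dy":-0.042,"dz":0.03,"roll":0},{"hand":-1,"dx":0,"dy":0,"dz":0.04,"roll":0},{"hand":-1,"dx":0,"dy":0,"dz":0.03,"roll":0},{"hand":-1,"dx":0,"dy":0,"dz":0,"roll":0}]'
cat > m2.py <<'E'
from h import *
import pickle
t=pickle.load(open('top0.pkl','rb'))
g=cv2.GaussianBlur(t['img'],(3,3),0).astype(int); r=np.zeros(g.shape[:2],bool); r[200:285,385:495]=1
m=(((g[...,0]-g[...,2])<10)|((g[...,0]-g[...,2])>45))&r
m=cv2.morphologyEx(m.astype(np.uint8),cv2.MORPH_OPEN,np.ones((3,3)))
N,l,st,ce=cv2.connectedComponentsWithStats(m); i=1+np.argmax(st[1:,4])
R=cv2.minAreaRect(np.argwhere(l==i)[:,::-1].astype(np.float32)); W=np.array([ray(t,u,v,.012)[:2] for u,v in cv2.boxPoints(R)])
print(st[i],W.round(4).tolist(),'ctr',W.mean(0),[np.linalg.norm(W[k]-W[k-1]).round(4) for k in range(4)],[np.degrees(np.arctan2(*(W[k]-W[k-1])[::-1])).round(2) for k in range(4)])
E
python3 m2.py
python3 - <<'E'
from h import *
c=cam('side'); cv2.imwrite('pics/s1.png',cv2.resize(c['img'][100:300,220:440],None,fx=2.7,fy=2.7,interpolation=cv2.INTER_CUBIC)[:,:,::-1])
E
```

```text
time: 2.35
tcp_pos: [0.5906, 0.0486, 0.1285]
tool_rot: [-0.004, 0.042, 0.999, -0.001]
force: [-0.7, -0.2, 0.2]
grip_width: 0.085
grasp_force: 0.0
[ 401  216   75   43 2291] [[0.4977, -0.253], [0.5682, -0.2675], [0.5372, -0.4229], [0.4669, -0.4081]] ctr [ 0.51751492 -0.33788967] [np.float64(0.1581), np.float64(0.0719), np.float64(0.1585), np.float64(0.0719)] [np.float64(78.74), np.float64(-11.58), np.float64(-101.27), np.float64(168.14)]
```

View pics/s1.png

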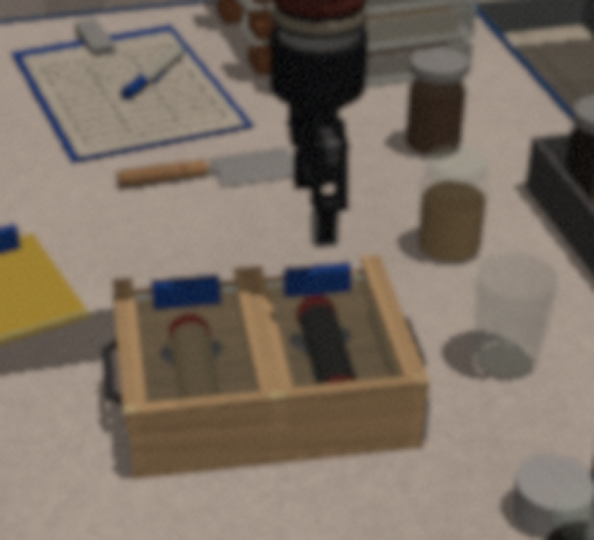

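Side crop: gripper hangs over the lid_b handle (crop 318,280), the black core lies under it. The cradle base mask agrees with 160 mm length, yaw -11.4 deg. Descending and gripping.

```bash
python3 -m inch '[{"hand":-1,"dx":0,"dy":0,"dz":0.03,"roll":0},{"hand":-1,"dx":0,"dy":0,"dz":0.025,"roll":0},{"hand":-1,"dx":0,"dy":0,"dz":0.01,"roll":0},{"hand":-1,"dx":0,"dy":0,"dz":0,"roll":0}]' 50
python3 -m inch '[{"hand":0.6,"dx":0,"dy":0,"dz":0,"roll":0},{"hand":0.6,"dx":0,"dy":0,"dz":0,"roll":0},{"hand":0.6,"dx":0,"dy":0,"dz":0,"roll":0},{"hand":0.6,"dx":0,"dy":0,"dz":0,"roll":0},{"hand":1,"dx":0,"dy":0,"dz":0,"roll":0},{"hand":1,"dx":0,"dy":0,"dz":0,"roll":0},{"hand":1,"dx":0,"dy":0,"dz":0,"roll":0}]' 50
```

```text
time: 2.9
tcp_pos: [0.5935, 0.0491, 0.067]
tool_rot: [0.001, 0.041, 0.999, 0.0]
force: [0.3, -0.3, -0.5]
grip_width: 0.0851
grasp_force: 0.0
time: 3.78
tcp_pos: [0.5935, 0.0518, 0.0669]
tool_rot: [0.001, 0.041, 0.999, 0.002]
force: [-0.5, 4.8, 2.8]
grip_width: 0.0107
grasp_force: 50.8
```

The grip holds (10.7 mm, 51 N) but sits high on the bar. Regripping 4 mm lower with y re-centred.

```bash
python3 -m inch '[{"hand":0.3,"dx":0,"dy":0,"dz":0,"roll":0},{"hand":0.3,"dx":0,"dy":0.003,"dz":0,"roll":0},{"hand":0.3,"dx":0,"dy":0,"dz":0.004,"roll":0},{"hand":0.3,"dx":0,"dy":0,"dz":0,"roll":0},{"hand":1,"dx":0,"dy":0,"dz":0,"roll":0},{"hand":1,"dx":0,"dy":0,"dz":0,"roll":0},{"hand":1,"dx":0,"dy":0,"dz":0,"roll":0},{"hand":1,"dx":0,"dy":0,"dz":0,"roll":0}]' 60
python3 -m inch '[{"hand":1,"dx":0,"dy":0,"dz":-0.002,"roll":0},{"hand":1,"dx":0,"dy":0,"dz":-0.002,"roll":0},{"hand":1,"dx":0,"dy":0,"dz":-0.0015,"roll":0},{"hand":1,"dx":0,"dy":0,"dz":0,"roll":0}]'
```

```text
time: 4.78
tcp_pos: [0.5932, 0.052, 0.0623]
tool_rot: [0.0, 0.042, 0.999, 0.0]
force: [-0.1, 0.7, 0.0]
grip_width: 0.011
grasp_force: 59.9
time: 5.28
tcp_pos: [0.5933, 0.0518, 0.068]
tool_rot: [0.0, 0.042, 0.999, -0.0]
force: [-0.7, 0.3, -1.0]
grip_width: 0.0106
grasp_force: 59.8
```

Raised 5.7 mm with only the lid's weight on the wrist. Drawing it out along case +y.

```bash
python3 -m inch '[{"hand":1,"dx":0,"dy":0.005,"dz":0,"roll":0},{"hand":1,"dx":0,"dy":0.01,"dz":0,"roll":0},{"hand":1,"dx":0,"dy":0.01,"dz":0,"roll":0},{"hand":1,"dx":0,"dy":0.01,"dz":0,"roll":0}]'
python3 -m inch '[{"hand":1,"dx":0,"dy":0.012,"dz":0,"roll":0},{"hand":1,"dx":0,"dy":0.012,"dz":0,"roll":0},{"hand":1,"dx":0,"dy":0.012,"dz":0,"roll":0},{"hand":1,"dx":0,"dy":0.012,"dz":0,"roll":0}]'
```

```text
time: 5.78
tcp_pos: [0.5961, 0.0881, 0.0678]
tool_rot: [-0.0, 0.041, 0.999, 0.0]
force: [0.1, -0.8, -0.9]
grip_width: 0.0109
grasp_force: 59.8
time: 6.28
tcp_pos: [0.6001, 0.1355, 0.0678]
tool_rot: [-0.0, 0.042, 0.999, -0.0]
force: [0.5, 0.4, -0.8]
grip_width: 0.0109
grasp_force: 59.8
```

Free sliding with negligible force. Continuing past 175 mm to ~225 mm.

```bash
python3 -m inch '[{"hand":1,"dx":0,"dy":0.015,"dz":0,"roll":0},{"hand":1,"dx":0,"dy":0.015,"dz":0,"roll":0},{"hand":1,"dx":0,"dy":0.015,"dz":0,"roll":0},{"hand":1,"dx":0,"dy":0.015,"dz":0,"roll":0},{"hand":1,"dx":0,"dy":0.015,"dz":0,"roll":0},{"hand":1,"dx":0,"dy":0.015,"dz":0,"roll":0},{"hand":1,"dx":0,"dy":0.02,"dz":0,"roll":0},{"hand":1,"dx":0,"dy":0.02,"dz":0,"roll":0},{"hand":1,"dx":0,"dy":0.01,"dz":0,"roll":0},{"hand":1,"dx":0,"dy":0,"dz":0,"roll":0}]'
python3 - <<'E'
from h import *
s=ctrl.get_state(); print(np.round(s['force'],2),np.round(s['wrist_torque'],3))
for n in('side','top'):
    c=cam(n); p=c['img'][80:300,180:440] if n=='side' else c['img'][120:300,90:350]
    cv2.imwrite(f'pics/{n}2.png',cv2.resize(p,None,fx=2.2,fy=2.2)[:,:,::-1])
a=cv2.imread('pics/side2.png');b=cv2.imread('pics/top2.png'); w=min(a.shape[1],b.shape[1])
o=np.vstack([a[:,:w],b[:,:w]]); cv2.imwrite('pics/both2.png',cv2.resize(o,None,fx=.68,fy=.68)); print(o.shape)
E
```

```text
time: 7.52
tcp_pos: [0.6114, 0.2756, 0.0676]
tool_rot: [-0.0, 0.041, 0.999, 0.0]
force: [-0.2, -0.5, -1.4]
grip_width: 0.0111
grasp_force: 59.8
[-0.16 -0.53 -1.43] [ 0.027  0.025 -0.003]
(880, 572, 3)
```

View pics/both2.png

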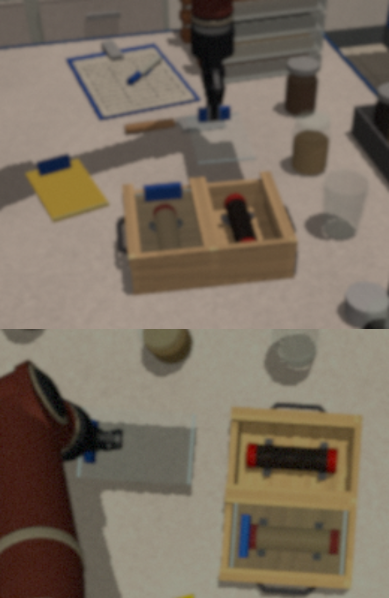

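Side and top crops: the lid is out, level, between case and spatula, and clear of the sand jar. The far bay is open with the peat core visible. Lowering 59 mm in all, gently at the end.

```bash
python3 -m inch '[{"hand":1,"dx":0,"dy":0,"dz":0.015,"roll":0},{"hand":1,"dx":0,"dy":0,"dz":0.02,"roll":0},{"hand":1,"dx":0,"dy":0,"dz":0.01,"roll":0},{"hand":1,"dx":0,"dy":0,"dz":0.006,"roll":0},{"hand":1,"dx":0,"dy":0,"dz":0.003,"roll":0},{"hand":1,"dx":0,"dy":0,"dz":0.002,"roll":0},{"hand":1,"dx":0,"dy":0,"dz":0,"roll":0}]'
python3 -m inch '[{"hand":1,"dx":0,"dy":0,"dz":0.001,"roll":0},{"hand":1,"dx":0,"dy":0,"dz":0.001,"roll":0},{"hand":1,"dx":0,"dy":0,"dz":0,"roll":0}]'
```

```text
time: 8.5
tcp_pos: [0.6119, 0.2742, 0.0121]
tool_rot: [0.0, 0.042, 0.999, 0.0]
force: [0.5, 0.0, -1.0]
grip_width: 0.0106
grasp_force: 59.7
time: 8.88
tcp_pos: [0.6117, 0.2741, 0.0097]
tool_rot: [-0.0, 0.042, 0.999, -0.0]
force: [-0.1, 0.1, -1.4]
grip_width: 0.0109
grasp_force: 59.7
```

```bash
python3 -m inch '[{"hand":1,"dx":0,"dy":0,"dz":0.0007,"roll":0},{"hand":1,"dx":0,"dy":0,"dz":0.0005,"roll":0},{"hand":1,"dx":0,"dy":0,"dz":0,"roll":0}]'
```

```text
time: 9.25
tcp_pos: [0.6117, 0.2741, 0.0085]
tool_rot: [-0.0, 0.042, 0.999, -0.0]
force: [-0.2, -0.3, -1.0]
grip_width: 0.0112
grasp_force: 59.7
```

```bash
python3 -m inch '[{"hand":1,"dx":0,"dy":0,"dz":0.0007,"roll":0},{"hand":1,"dx":0,"dy":0,"dz":0,"roll":0},{"hand":1,"dx":0,"dy":0,"dz":0,"roll":0}]' 30
```

```text
time: 9.62
tcp_pos: [0.6118, 0.2742, 0.0083]
tool_rot: [0.0, 0.042, 0.999, 0.0]
force: [-1.5, -0.3, 3.2]
grip_width: 0.0108
grasp_force: 60.4
```

The lid has touched the bench (z force -1 → +3 N). Releasing and rising.

```bash
python3 -m inch '[{"hand":0.5,"dx":0,"dy":0,"dz":0,"roll":0},{"hand":0.3,"dx":0,"dy":0,"dz":0,"roll":0},{"hand":0,"dx":0,"dy":0,"dz":0,"roll":0},{"hand":-0.2,"dx":0,"dy":0,"dz":0,"roll":0},{"hand":-0.2,"dx":0,"dy":0,"dz":-0.02,"roll":0},{"hand":-0.2,"dx":0,"dy":0,"dz":-0.05,"roll":0},{"hand":-0.2,"dx":0,"dy":0,"dz":-0.05,"roll":0},{"hand":-0.2,"dx":0,"dy":0,"dz":-0.05,"roll":0}]' 40
python3 - <<'E'
from h import *
import pickle
c=cam('top'); pickle.dump(c,open('top3.pkl','wb'))
h=cv2.cvtColor(c['img'],cv2.COLOR_RGB2HSV); H,S,V=[h[...,i].astype(int) for i in range(3)]
m=((H<8)|(H>170))&(S>110); r=np.zeros(m.shape,bool); r[175:235,235:335]=1
N,l,st,ce=cv2.connectedComponentsWithStats((m&r).astype(np.uint8))
for i in range(1,N):
    if st[i,4]>15:
        b=cv2.minAreaRect(np.argwhere(l==i)[:,::-1].astype(np.float32)); print(ce[i].round(1),st[i].tolist(),ray(c,*ce[i],.045)[:2].round(4),b[1])
hd=(H>100)&(H<130)&(S>120)&(V>60); r[:]=0; r[150:260,100:240]=1
N,l,st,ce=cv2.connectedComponentsWithStats((hd&r).astype(np.uint8))
for i in range(1,N):
    if st[i,4]>15: print('lid handle',ce[i].round(1),st[i].tolist(),ray(c,*ce[i],.031)[:2].round(4))
E
```

```text
time: 10.62
tcp_pos: [0.612, 0.2742, 0.1813]
tool_rot: [0.001, 0.042, 0.999, 0.0]
force: [-0.3, 0.2, -0.1]
grip_width: 0.051
grasp_force: 0.0
[258.4 204.4] [255, 197, 9, 16, 106] [0.5921 0.0498] (15.0, 8.0)
[310.7 207.4] [307, 200, 8, 16, 103] [ 0.5839 -0.0611] (15.0, 7.0)
lid handle [157.5 198.9] [154, 185, 8, 26, 130] [0.6089 0.2673]
```

The lid handle stands at (0.609,0.267), as released. The core's end caps give its centre at (0.588,-0.005), yaw about -4.5°, spacing 111 mm (as expected for 130 mm). Turning the tool 90° so the fingers close across the core.

```bash
python3 -m inch '[{"hand":-0.2,"dx":0,"dy":0,"dz":0,"roll":0.934},{"hand":-0.2,"dx":0,"dy":0,"dz":0,"roll":0.934},{"hand":-0.2,"dx":0,"dy":0,"dz":0,"roll":0.934},{"hand":-0.2,"dx":0,"dy":0,"dz":0,"roll":0.934},{"hand":-0.2,"dx":0,"dy":0,"dz":0,"roll":0.934},{"hand":-0.2,"dx":0,"dy":0,"dz":0,"roll":0.934},{"hand":-0.2,"dx":0,"dy":0,"dz":0,"roll":0.934},{"hand":-0.2,"dx":0,"dy":0,"dz":0,"roll":0.934},{"hand":-0.2,"dx":0,"dy":0,"dz":0,"roll":0.934}]'
python3 -m inch '[{"hand":-0.2,"dx":0,"dy":0,"dz":0,"roll":0.934},{"hand":-0.2,"dx":0,"dy":0,"dz":0,"roll":0.934},{"hand":-0.2,"dx":0,"dy":0,"dz":0,"roll":0.934},{"hand":-0.2,"dx":-0.04,"dy":0,"dz":0,"roll":0},{"hand":-0.2,"dx":-0.04,"dy":0,"dz":0,"roll":0},{"hand":-0.2,"dx":-0.04,"dy":0,"dz":0,"roll":0},{"hand":-0.2,"dx":-0.04,"dy":0,"dz":0,"roll":0},{"hand":-0.2,"dx":-0.04,"dy":0,"dz":0,"roll":0},{"hand":-0.2,"dx":-0.04,"dy":0,"dz":0,"roll":0},{"hand":-0.2,"dx":0,"dy":0,"dz":0,"roll":0}]'
cat > to.py <<'E'
import sys
from h import *
from scipy.spatial.transform import Rotation as Ro
s=ctrl.get_state(); R=Ro.from_quat(s['tool_rot'],scalar_first=True); d=np.array([float(v) for v in sys.argv[1:4]])-s['tcp_pos']
print('t',round(s['time'],2),'tcp',np.round(s['tcp_pos'],4),'tool y deg',np.degrees(np.arctan2(*R.as_matrix()[1::-1,1])).round(2),'tool delta',R.inv().apply(d).round(4),'q7',round(s['q'][6],2))
E
python3 to.py 0.588 -0.004 0.1
```

```text
time: 11.8
tcp_pos: [0.6118, 0.2745, 0.1793]
tool_rot: [0.0, 0.59, 0.808, 0.001]
force: [0.4, 0.3, -0.0]
grip_width: 0.0515
grasp_force: 0.0
time: 13.05
tcp_pos: [0.5932, 0.0296, 0.1797]
tool_rot: [0.002, 0.737, 0.676, 0.0]
force: [-0.0, 0.0, 0.7]
grip_width: 0.0511
grasp_force: 0.0
t 13.05 tcp [0.5932 0.0296 0.1797] tool y deg -4.88 tool delta [-0.0338 -0.0025  0.0798] q7 0.1
```

```bash
python3 -m inch '[{"hand":-0.2,"dx":-0.017,"dy":-0.001,"dz":0.02,"roll":0},{"hand":-0.2,"dx":-0.017,"dy":-0.0015,"dz":0.03,"roll":0},{"hand":-0.2,"dx":0,"dy":0,"dz":0.03,"roll":0},{"hand":-0.2,"dx":0,"dy":0,"dz":0.01,"roll":0},{"hand":-0.2,"dx":0,"dy":0,"dz":0,"roll":0},{"hand":-0.2,"dx":0,"dy":0,"dz":0,"roll":0}]'
python3 to.py 0.588 -0.004 0.012
python3 - <<'E'
from h import *
c=cam('side'); s=ctrl.get_state(); p=s['tcp_pos']
for o in(-.045,.045): print(proj(c,[.588+o*.9965,-.0057-o*.083,.071]))
print('core axis mid',proj(c,[.588,-.0057,.032]),'tcp',proj(c,p))
cv2.imwrite('pics/s4.png',cv2.resize(c['img'][120:290,240:420],None,fx=3.3,fy=3.3,interpolation=cv2.INTER_CUBIC)[:,:,::-1])
E
```

```text
time: 13.8
tcp_pos: [0.5892, 0.0017, 0.0892]
tool_rot: [0.001, 0.734, 0.68, 0.001]
force: [-0.1, -0.1, 0.9]
grip_width: 0.0513
grasp_force: 0.0
t 13.8 tcp [0.5892 0.0017 0.0892] tool y deg -4.38 tool delta [-0.0058 -0.001   0.0772] q7 0.21
(np.float64(320.4382928934987), np.float64(220.10009588536178))
(np.float64(359.3170361833816), np.float64(216.31383106042676))
core axis mid (np.float64(339.648305791976), np.float64(231.64138822813388)) tcp (np.float64(339.7726745056946), np.float64(209.78590715237647))
```

View pics/s4.png

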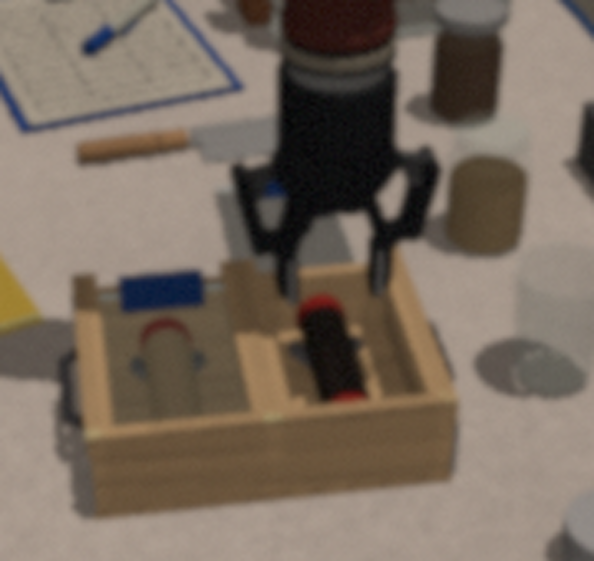

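Crop: fingers straddle the black core's bay, tips at (290,297) and (378,292), core top cap at (322,308). The knuckles look wider than the finger tips, so I'm checking their width against the 90 mm way in before going down.

```bash
python3 - <<'E'
from h import *
c=cam('side'); s=ctrl.get_state(); p=np.array(s['tcp_pos'])
o=-c['R'].T@c['t']; a=np.radians(-4.4); ey=np.array([np.cos(a),np.sin(a),0]); n=np.array([-np.sin(a),np.cos(a),0])
def pl(u,v):
    d=c['R'].T@np.array([(u-c['cx'])/c['f'],(v-c['cy'])/c['f'],1]); X=o+d*((p-o)@n)/(d@n); return (X-p)@ey*1000,X[2]-p[2]
V=c['img'].max(2)
for v in range(160,212,2):
    r=np.where(V[v,300:390]<55)[0]+300
    if len(r):
        sp=np.split(r,np.where(np.diff(r)>2)[0]+1)
        print(v,'h %.0f'%(pl(sp[0][0],v)[1]*1000),[(round(pl(q[0],v)[0]),round(pl(q[-1]+1,v)[0])) for q in sp if len(q)>1])
E
```

```text
160 h 131 [(-34, 39)]
162 h 126 [(-34, 39)]
164 h 122 [(-36, 39)]
166 h 117 [(-38, 44)]
168 h 112 [(-38, 66)]
170 h 108 [(-42, 69)]
172 h 105 [(-63, 40), (51, 71)]
174 h 100 [(-64, 36), (52, 69)]
176 h 95 [(-62, -42), (-36, 34), (52, 70)]
178 h 90 [(-62, -42), (-31, 30), (52, 68)]
180 h 85 [(-62, -47), (-31, 30), (50, 66)]
182 h 80 [(-60, -49), (-31, 30), (50, 66)]
184 h 75 [(-60, -49), (-31, 2), (26, 33), (48, 64)]
186 h 70 [(-58, -47), (-34, -12), (26, 35), (44, 65)]
188 h 65 [(-58, -45), (-36, -14), (29, 63)]
190 h 59 [(-56, -16), (31, 63)]
192 h 54 [(-54, -18), (29, 47)]
194 h 49 [(-54, -20), (29, 43)]
196 h 43 [(-51, -23), (29, 41)]
198 h 37 [(-38, -22), (30, 41)]
200 h 31 [(-36, -27), (28, 41)]
202 h 26 [(-36, -27), (28, 42)]
204 h 20 [(-36, -27), (28, 40)]
206 h 15 [(-36, -27), (28, 33)]
208 h 9 [(-34, -27)]
```

Below about 55 mm above the TCP the fingers stay within ±41 mm, so they fit between the rails. The knuckles (±60 mm) sit about 57 mm up, so I'll keep the TCP near z=0.021, which leaves them above the 71 mm rails. Descending in steps while watching force.

```bash
python3 -m inch '[{"hand":-0.14,"dx":-0.006,"dy":-0.0005,"dz":0,"roll":0},{"hand":-0.14,"dx":0,"dy":0,"dz":0.015,"roll":0},{"hand":-0.14,"dx":0,"dy":0,"dz":0.015,"roll":0},{"hand":-0.14,"dx":0,"dy":0,"dz":0.01,"roll":0},{"hand":-0.14,"dx":0,"dy":0,"dz":0.01,"roll":0},{"hand":-0.14,"dx":0,"dy":0,"dz":0.005,"roll":0},{"hand":-0.14,"dx":0,"dy":0,"dz":0.005,"roll":0},{"hand":-0.14,"dx":0,"dy":0,"dz":0,"roll":0}]' 
python3 -m inch '[{"hand":-0.14,"dx":0,"dy":0,"dz":0.003,"roll":0},{"hand":-0.14,"dx":0,"dy":0,"dz":0.002,"roll":0},{"hand":-0.14,"dx":0,"dy":0,"dz":0,"roll":0}]'
```

```text
time: 14.9
tcp_pos: [0.5878, -0.0049, 0.0287]
tool_rot: [0.001, 0.734, 0.679, 0.001]
force: [-0.3, 0.3, 3.8]
grip_width: 0.0485
grasp_force: 1.0
time: 15.28
tcp_pos: [0.5895, -0.0051, 0.0273]
tool_rot: [0.001, 0.734, 0.679, 0.002]
force: [-2.1, 1.1, 23.2]
grip_width: 0.0488
grasp_force: 9.5
```

Contact at TCP z 0.0287 (23 N upward on the tool), probably a knuckle on the bay's rail. Backing off, narrowing the opening and checking the shape with a clear background.

```bash
python3 -m inch '[{"hand":-0.14,"dx":0,"dy":0,"dz":-0.01,"roll":0},{"hand":-0.14,"dx":0,"dy":0,"dz":-0.03,"roll":0},{"hand":-0.14,"dx":0,"dy":0,"dz":-0.04,"roll":0},{"hand":0.02,"dx":0,"dy":0,"dz":-0.04,"roll":0},{"hand":0.02,"dx":0,"dy":0,"dz":0,"roll":0},{"hand":0.02,"dx":0,"dy":0,"dz":0,"roll":0}]' 
cat > sil.py <<'E'
from h import *
c=cam('side'); s=ctrl.get_state(); p=np.array(s['tcp_pos'])
o=-c['R'].T@c['t']; a=np.radians(-4.4); ey=np.array([np.cos(a),np.sin(a),0]); n=np.array([-np.sin(a),np.cos(a),0])
def pl(u,v):
    d=c['R'].T@np.array([(u-c['cx'])/c['f'],(v-c['cy'])/c['f'],1]); X=o+d*((p-o)@n)/(d@n); return (X-p)@ey*1000,X[2]-p[2]
u0,v0=map(int,proj(c,p)); V=c['img'].max(2)
for v in range(v0-50,v0+4,3):
    r=np.where(V[v,u0-45:u0+45]<55)[0]+u0-45
    if len(r):
        sp=np.split(r,np.where(np.diff(r)>2)[0]+1)
        print('h %.0f'%(pl(u0,v)[1]*1000),[(round(pl(q[0],v)[0]),round(pl(q[-1]+1,v)[0])) for q in sp if len(q)>1])
g=c['img'][v0-75:v0+15,u0-60:u0+60].astype(float)*1.8
cv2.imwrite('pics/s5.png',cv2.resize(g.clip(0,255).astype(np.uint8),None,fx=5,fy=5,interpolation=cv2.INTER_CUBIC)[:,:,::-1])
E
python3 sil.py; python3 to.py .589 -.004 .03
```

```text
time: 16.02
tcp_pos: [0.5863, -0.0045, 0.1422]
tool_rot: [-0.001, 0.734, 0.679, -0.0]
force: [0.3, 0.5, -0.9]
grip_width: 0.0417
grasp_force: 0.0
h 120 [(-32, 40), (65, 91)]
h 114 [(-36, 45), (64, 91)]
h 107 [(-38, 92)]
h 100 [(-63, -55), (-50, 41), (50, 92)]
h 93 [(-61, -40), (-34, 37), (50, 89)]
h 86 [(-61, -42), (-28, 31), (50, 67)]
h 79 [(-59, -47), (-26, 29), (49, 66)]
h 72 [(-57, -47), (-28, 30), (47, 62)]
h 65 [(-55, -45), (-28, -11), (23, 32), (43, 60)]
h 58 [(-51, -43), (-30, -13), (26, 58)]
h 51 [(-51, -15), (26, 57)]
h 43 [(-49, -15), (24, 39)]
h 36 [(-45, -17), (24, 38)]
h 28 [(-32, -21), (25, 36)]
h 21 [(-32, -21), (25, 36)]
h 13 [(-32, -21)]
h 5 [(-30, -21)]
t 16.07 tcp [ 0.586  -0.0044  0.1415] tool y deg -4.42 tool delta [0.0007 0.0033 0.1115] q7 0.19
```

View pics/s5.png

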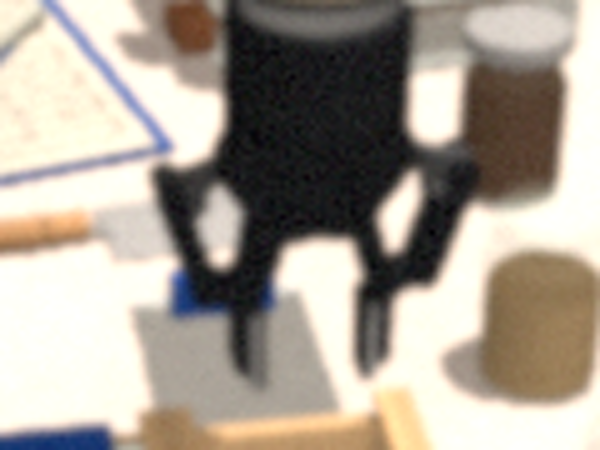

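The crop shows knuckle bottoms level on both sides (205,300) and (430,280), and higher above the TCP than the 42 mm where contact came, while a pad reported force. So the contact may have been a pad on the core. I'll measure the core's x once more in both stored views.

```bash
python3 - <<'E'
from h import *
import pickle
t=pickle.load(open('top3.pkl','rb')); s=cam('side'); pickle.dump(s,open('side5.pkl','wb'))
h=cv2.cvtColor(t['img'],cv2.COLOR_RGB2HSV)
def red(c,r):
    h=cv2.cvtColor(c['img'],cv2.COLOR_RGB2HSV); m=(((h[...,0]<8)|(h[...,0]>170))&(h[...,1]>110)); k=np.zeros(m.shape,np.uint8); k[r[0]:r[1],r[2]:r[3]]=1
    N,l,st,ce=cv2.connectedComponentsWithStats(m.astype(np.uint8)*k); return [(ce[i].round(1),st[i].tolist()) for i in range(1,N) if st[i,4]>8]
print(red(s,(195,250,320,365)))
# dark tube between caps: centreline (per-column top & bottom edges in top view, per-row in side view)
V=t['img'].max(2).astype(int)
for u in (275,285,295):
    r=np.where(V[185:225,u]<50)[0]+185; print('top',u,r.min(),r.max()+1,ray(t,u,(r.min()+r.max()+1)/2,.032)[:2].round(4))
V=s['img'].max(2).astype(int); o=-s['R'].T@s['t']
for v in (217,222,227,232):
    r=np.where(V[v,325:352]<50)[0]+325
    if len(r): print('side',v,r.min(),r.max()+1,ray(s,(r.min()+r.max()+1)/2,v,.04)[:2].round(4))
# case rails top seen from side, predicted bay centreline at z=.032
for y in(.04,0,-.04): print('pred',[np.round(proj(s,[.5893+.083*(y+.0105)+dx,y,.032]),1).tolist() for dx in(-.018,0,.018)])
E
```

```text
[(array([336. , 212.7]), [330, 209, 14, 10, 76]), (array([344.4, 238.9]), [339, 236, 12, 6, 38])]
top 275 199 213 [0.5894 0.0153]
top 285 200 214 [ 0.5869 -0.0061]
top 295 200 214 [ 0.5865 -0.0275]
side 217 331 344 [0.5951 0.0405]
side 222 332 346 [0.5934 0.0204]
side 227 331 347 [0.5883 0.0018]
side 232 335 348 [ 0.589  -0.0178]
pred [[329.6, 221.0], [336.9, 219.9], [344.1, 218.8]]
pred [[332.5, 231.2], [339.9, 230.0], [347.3, 228.9]]
pred [[335.5, 242.0], [343.1, 240.8], [350.7, 239.6]]
```

The core's x (0.588) agrees with the TCP in both views, so the contact was the finger knuckles on the rails. The finger tips then bottom out near the core's axis height (32 mm), which is still enough for a friction grip at the widest line. Descending with a 42 mm opening, centred on the bay.

```bash
python3 -m inch '[{"hand":0.02,"dx":0,"dy":0.003,"dz":0.03,"roll":0},{"hand":0.02,"dx":0,"dy":0,"dz":0.04,"roll":0},{"hand":0.02,"dx":0,"dy":0,"dz":0.02,"roll":0},{"hand":0.02,"dx":0,"dy":0,"dz":0.01,"roll":0},{"hand":0.02,"dx":0,"dy":0,"dz":0.008,"roll":0},{"hand":0.02,"dx":0,"dy":0,"dz":0.002,"roll":0},{"hand":0.02,"dx":0,"dy":0,"dz":0,"roll":0}]'
python3 -m inch '[{"hand":0.02,"dx":0,"dy":0,"dz":0.0015,"roll":0},{"hand":0.02,"dx":0,"dy":0,"dz":0,"roll":0}]'
```

```text
time: 17.0
tcp_pos: [0.5905, -0.0051, 0.0334]
tool_rot: [0.0, 0.734, 0.679, 0.0]
force: [-0.1, 0.8, -0.2]
grip_width: 0.0421
grasp_force: 0.0
time: 17.25
tcp_pos: [0.5902, -0.005, 0.0317]
tool_rot: [0.0, 0.734, 0.679, 0.0]
force: [0.2, -0.5, -0.1]
grip_width: 0.042
grasp_force: 0.0
```

```bash
python3 -m inch '[{"hand":0.02,"dx":0,"dy":-0.0007,"dz":0.0015,"roll":0},{"hand":0.02,"dx":0,"dy":0,"dz":0.001,"roll":0},{"hand":0.02,"dx":0,"dy":0,"dz":0,"roll":0}]'
python3 -m inch '[{"hand":0.02,"dx":0,"dy":0,"dz":0.0015,"roll":0},{"hand":0.02,"dx":0,"dy":0,"dz":0,"roll":0}]'
```

```text
time: 17.62
tcp_pos: [0.5893, -0.005, 0.0288]
tool_rot: [-0.0, 0.734, 0.679, -0.0]
force: [-0.4, -0.1, -0.0]
grip_width: 0.0419
grasp_force: 0.0
time: 17.88
tcp_pos: [0.5893, -0.005, 0.0273]
tool_rot: [-0.0, 0.734, 0.679, -0.0]
force: [-0.7, -0.2, -0.1]
grip_width: 0.0415
grasp_force: 0.0
```

No contact now where it touched before, so I'm going lower in small steps.

```bash
python3 -m inch '[{"hand":0.02,"dx":0,"dy":0,"dz":0.0015,"roll":0},{"hand":0.02,"dx":0,"dy":0,"dz":0,"roll":0}]'
python3 -m inch '[{"hand":0.02,"dx":0,"dy":0,"dz":0.0015,"roll":0},{"hand":0.02,"dx":0,"dy":0,"dz":0,"roll":0}]'
```

```text
time: 18.12
tcp_pos: [0.5897, -0.005, 0.0266]
tool_rot: [0.0, 0.734, 0.679, 0.0]
force: [-0.3, 0.1, 4.2]
grip_width: 0.042
grasp_force: 1.8
time: 18.38
tcp_pos: [0.5901, -0.0051, 0.0262]
tool_rot: [0.0, 0.734, 0.679, 0.001]
force: [-1.7, 0.3, 11.5]
grip_width: 0.0415
grasp_force: 4.5
```

```bash
python3 -m inch '[{"hand":0.02,"dx":0,"dy":0,"dz":0.0015,"roll":0},{"hand":0.02,"dx":0,"dy":0,"dz":0,"roll":0}]'
```

```text
time: 18.62
tcp_pos: [0.5905, -0.0051, 0.0258]
tool_rot: [0.0, 0.734, 0.679, 0.001]
force: [-2.6, 0.7, 17.7]
grip_width: 0.0418
grasp_force: 7.0
```

Light contact begins at z≈0.0268, 2 mm lower than before, so it depends on the opening, as knuckles on rails would. Easing back to zero load and closing.

```bash
python3 -m inch '[{"hand":0.02,"dx":0,"dy":0.001,"dz":-0.0035,"roll":0},{"hand":0.02,"dx":0,"dy":0,"dz":0,"roll":0},{"hand":0.1,"dx":0,"dy":0,"dz":0,"roll":0},{"hand":0.15,"dx":0,"dy":0,"dz":0,"roll":0},{"hand":0.15,"dx":0,"dy":0,"dz":0,"roll":0}]' 50
```

```text
time: 19.25
tcp_pos: [0.5907, -0.0051, 0.0262]
tool_rot: [0.0, 0.734, 0.679, 0.0]
force: [1.0, -0.0, 0.2]
grip_width: 0.0362
grasp_force: 0.6
```

Pads are at the core's width (36.2 mm) and no load on the wrist. Easing slightly open and going a bit deeper.

```bash
python3 -m inch '[{"hand":0.11,"dx":0,"dy":-0.0005,"dz":0,"roll":0},{"hand":0.11,"dx":0,"dy":0,"dz":0.001,"roll":0},{"hand":0.11,"dx":0,"dy":0,"dz":0.001,"roll":0},{"hand":0.11,"dx":0,"dy":0,"dz":0,"roll":0}]' 50
```

```text
time: 19.75
tcp_pos: [0.59, -0.005, 0.0257]
tool_rot: [-0.0, 0.734, 0.679, 0.0]
force: [0.4, 1.6, 8.5]
grip_width: 0.0382
grasp_force: 3.6
```

```bash
python3 -m inch '[{"hand":0.5,"dx":0,"dy":0,"dz":0,"roll":0},{"hand":0.5,"dx":0,"dy":0,"dz":0,"roll":0},{"hand":1,"dx":0,"dy":0,"dz":0,"roll":0},{"hand":1,"dx":0,"dy":0,"dz":0,"roll":0}]' 50
```

```text
time: 20.25
tcp_pos: [0.591, -0.0051, 0.026]
tool_rot: [0.001, 0.734, 0.679, 0.001]
force: [-0.4, -0.1, 7.2]
grip_width: 0.034
grasp_force: 49.0
```

```bash
python3 -m inch '[{"hand":1,"dx":0,"dy":0,"dz":-0.003,"roll":0},{"hand":1,"dx":0,"dy":0,"dz":-0.004,"roll":0},{"hand":1,"dx":0,"dy":0,"dz":-0.004,"roll":0},{"hand":1,"dx":0,"dy":0,"dz":0,"roll":0}]' 60
python3 -m inch '[{"hand":1,"dx":0,"dy":0,"dz":-0.008,"roll":0},{"hand":1,"dx":0,"dy":0,"dz":-0.008,"roll":0},{"hand":1,"dx":0,"dy":0,"dz":0,"roll":0}]'
```

```text
time: 20.75
tcp_pos: [0.5897, -0.005, 0.0354]
tool_rot: [-0.0, 0.734, 0.679, -0.0]
force: [-0.0, 0.3, -3.0]
grip_width: 0.0339
grasp_force: 59.8
time: 21.12
tcp_pos: [0.5907, -0.0051, 0.0525]
tool_rot: [0.001, 0.734, 0.679, 0.001]
force: [0.4, 0.8, -2.1]
grip_width: 0.0335
grasp_force: 59.9
```

The core is carried (about 2.5 N). Lifting clear and checking how it sits in the grip.

```bash
python3 -m inch '[{"hand":1,"dx":0,"dy":0,"dz":-0.015,"roll":0},{"hand":1,"dx":0,"dy":0,"dz":-0.02,"roll":0},{"hand":1,"dx":0,"dy":0,"dz":-0.03,"roll":0},{"hand":1,"dx":0,"dy":0,"dz":-0.03,"roll":0},{"hand":1,"dx":0,"dy":0,"dz":0,"roll":0},{"hand":1,"dx":0,"dy":0,"dz":0,"roll":0}]'
cat > v.py <<'E'
import sys
from h import *
c=cam('side'); s=ctrl.get_state(); p=np.array(s['tcp_pos']); u0,v0=map(int,proj(c,p)); print('tcp px',u0,v0)
u1=max(0,u0-75);v1=max(0,v0-70)
g=c['img'][v1:v1+140,u1:u1+150].astype(float)*1.5
cv2.imwrite('pics/'+sys.argv[1],cv2.resize(g.clip(0,255).astype(np.uint8),None,fx=4,fy=4,interpolation=cv2.INTER_CUBIC)[:,:,::-1])
h=cv2.cvtColor(c['img'],cv2.COLOR_RGB2HSV); m=(((h[...,0]<8)|(h[...,0]>170))&(h[...,1]>110)&(h[...,2]>40)).astype(np.uint8); k=np.zeros_like(m); k[v0-45:v0+50,u0-50:u0+50]=1
N,l,st,ce=cv2.connectedComponentsWithStats(m*k)
print([(ce[i].round(1).tolist(),st[i].tolist()) for i in range(1,N) if st[i,4]>15])
E
python3 v.py s6.png; python3 to.py .509 -.335 .15
```

```text
time: 21.88
tcp_pos: [0.589, -0.0048, 0.1458]
tool_rot: [-0.001, 0.734, 0.679, -0.001]
force: [-0.4, -0.7, -3.1]
grip_width: 0.0334
grasp_force: 60.1
tcp px 340 190
[([339.5, 168.6], [337, 167, 6, 5, 20]), ([346.3, 201.7], [338, 193, 17, 18, 250])]
t 21.93 tcp [ 0.5887 -0.0047  0.1452] tool y deg -4.43 tool delta [-0.3355 -0.054  -0.0046] q7 0.19
```

View pics/s6.png

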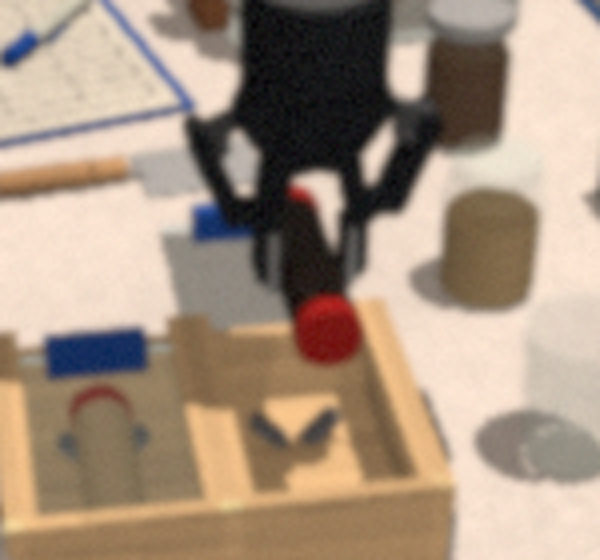

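Crop: the core hangs level between the pads, red cap at (327,328), bay empty and both saddles visible. Carrying it over the cradle with a 7° turn.

```bash
python3 -m inch '[{"hand":1,"dx":0,"dy":0,"dz":0,"roll":0.87},{"hand":1,"dx":-0.02,"dy":-0.001,"dz":0,"roll":0},{"hand":1,"dx":-0.04,"dy":-0.002,"dz":0,"roll":0},{"hand":1,"dx":-0.05,"dy":-0.002,"dz":0,"roll":0},{"hand":1,"dx":-0.05,"dy":-0.002,"dz":0,"roll":0},{"hand":1,"dx":-0.05,"dy":-0.002,"dz":0,"roll":0},{"hand":1,"dx":-0.05,"dy":-0.001,"dz":0,"roll":0},{"hand":1,"dx":-0.05,"dy":-0.001,"dz":0,"roll":0},{"hand":1,"dx":-0.03,"dy":-0.001,"dz":0,"roll":0},{"hand":1,"dx":0,"dy":0,"dz":0,"roll":0}]'
python3 -m inch '[{"hand":1,"dx":0,"dy":0,"dz":0.02,"roll":0},{"hand":1,"dx":0,"dy":0,"dz":0.03,"roll":0},{"hand":1,"dx":0,"dy":0,"dz":0.01,"roll":0},{"hand":1,"dx":0,"dy":0,"dz":0,"roll":0},{"hand":1,"dx":0,"dy":0,"dz":0,"roll":0}]'
python3 to.py .510 -.336 .06
python3 - <<'E'
from h import *
import pickle
for n in('side','top'): pickle.dump(cam(n),open(n+'7.pkl','wb'))
s=pickle.load(open('side7.pkl','rb')); t=pickle.load(open('top7.pkl','rb'))
b=[]
for c,k in((s,(260,420,280,430)),(t,(190,290,380,500))):
    g=c['img'][k[0]:k[1],k[2]:k[3]].astype(float)*1.6; b.append(cv2.resize(g.clip(0,255).astype(np.uint8),(400,int(400*g.shape[0]/g.shape[1])),interpolation=cv2.INTER_CUBIC))
o=np.zeros((430,800,3),np.uint8)
for i,g in enumerate(b): o[:g.shape[0],400*i:400*i+400]=g
cv2.imwrite('pics/b7.png',o[:,:,::-1])
# cradle corners in initial side view
s0=pickle.load(open('side0.pkl','rb')); a=np.radians(-11.4); R=np.array([[np.cos(a),-np.sin(a)],[np.sin(a),np.cos(a)]])
for q in((45,80),(45,-80),(-45,-80),(-45,80)):
    X=R@(np.array(q)/1000)+[.510,-.336]; print(q,'pred side px',np.round(proj(s0,[*X,.012]),1))
E
```

```text
time: 23.18
tcp_pos: [0.5068, -0.3415, 0.146]
tool_rot: [0.0, 0.776, 0.631, -0.002]
force: [0.6, -0.1, -2.5]
grip_width: 0.0338
grasp_force: 60.1
time: 23.8
tcp_pos: [0.5115, -0.3364, 0.0875]
tool_rot: [0.001, 0.774, 0.634, 0.0]
force: [0.9, -0.2, -2.0]
grip_width: 0.0335
grasp_force: 60.1
t 23.8 tcp [ 0.5115 -0.3364  0.0875] tool y deg -11.37 tool delta [ 0.0002 -0.0017  0.0275] q7 0.67
(45, 80) pred side px [365.9 322.4]
(45, -80) pred side px [376.4 396.5]
(-45, -80) pred side px [322.4 398.4]
(-45, 80) pred side px [319.3 323.9]
```

View pics/b7.png

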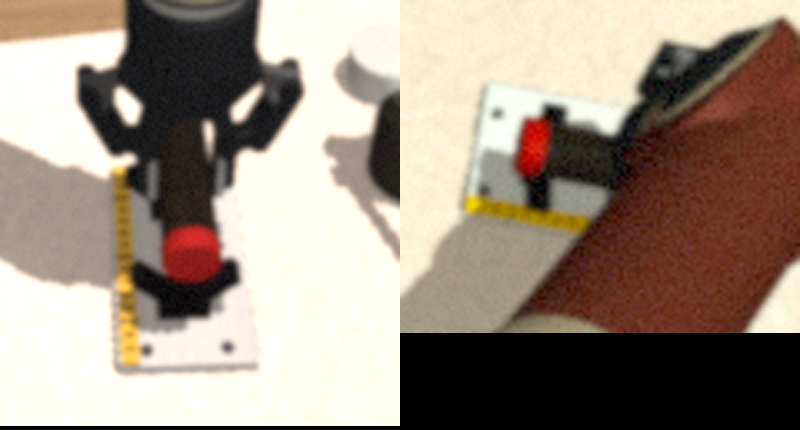

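Both views: the core is over the cradle and parallel to it, with both saddles beneath (side crop saddle at 185,285; top crop saddle at 540,160). The predicted base corners match the picture within 1–3 px. Checking lengthwise centring from the cap pixels.

```bash
python3 - <<'E'
from h import *
import pickle
s=pickle.load(open('side7.pkl','rb')); t=pickle.load(open('top7.pkl','rb'))
def red(c,r):
    h=cv2.cvtColor(c['img'],cv2.COLOR_RGB2HSV); m=(((h[...,0]<8)|(h[...,0]>170))&(h[...,1]>150)&(h[...,2]>60)).astype(np.uint8); k=np.zeros_like(m); k[r[0]:r[1],r[2]:r[3]]=1
    N,l,st,ce=cv2.connectedComponentsWithStats(m*k); i=1+np.argmax(st[1:,4]); return ce[i],st[i],np.argwhere(l==i)[:,::-1]
ax=np.array([np.sin(np.radians(11.4)),np.cos(np.radians(11.4))])
ce,st,_=red(t,(200,260,405,440)); X=ray(t,*ce,.107)[:2]; print('top cap',ce,st,X,'along from raw cradle ctr',((X-[.509,-.3365])@ax).round(4),'across',((X-[.509,-.3365])@[ax[1],-ax[0]]).round(4))
ce,st,p=red(s,(330,385,330,375)); print('side',ce,st)
for a in(-.005,0,.005):
    for b in (.003,.006,.009):
        Y=np.array([.5115,-.3364])+ax*(a-.065); print(a,b,np.round(proj(s,[*Y,.0875+b]),1))
E
```

```text
top cap [419.75193798 233.62015504] [415 226  10  17 129] [ 0.52135678 -0.28046089] along from raw cradle ctr 0.0574 across 0.001
side [351.35677083 354.63020833] [341 344  22  22 384]
-0.005 0.003 [351.5 363.9]
-0.005 0.006 [351.6 362.8]
-0.005 0.009 [351.6 361.6]
0 0.003 [351.2 361.3]
0 0.006 [351.3 360.1]
0 0.009 [351.4 358.9]
0.005 0.003 [351.  358.6]
0.005 0.006 [351.  357.5]
0.005 0.009 [351.1 356.3]
```

Lengthwise the core is centred to about 1 mm and across to 1 mm. Lowering gently.

```bash
python3 -m inch '[{"hand":1,"dx":0,"dy":0,"dz":0.012,"roll":0},{"hand":1,"dx":0,"dy":0,"dz":0.012,"roll":0},{"hand":1,"dx":0,"dy":0,"dz":0.006,"roll":0},{"hand":1,"dx":0,"dy":0,"dz":0.004,"roll":0},{"hand":1,"dx":0,"dy":0,"dz":0.002,"roll":0},{"hand":1,"dx":0,"dy":0,"dz":0,"roll":0},{"hand":1,"dx":0,"dy":0,"dz":0,"roll":0}]'
python3 -m inch '[{"hand":1,"dx":0,"dy":0,"dz":0.001,"roll":0},{"hand":1,"dx":0,"dy":0,"dz":0.001,"roll":0},{"hand":1,"dx":0,"dy":0,"dz":0,"roll":0}]'
```

```text
time: 24.78
tcp_pos: [0.5111, -0.3361, 0.0507]
tool_rot: [0.0, 0.774, 0.633, 0.0]
force: [0.5, 0.4, -2.3]
grip_width: 0.0338
grasp_force: 60.1
time: 25.15
tcp_pos: [0.5109, -0.3358, 0.0483]
tool_rot: [-0.0, 0.774, 0.633, -0.0]
force: [0.3, 0.4, -2.7]
grip_width: 0.0341
grasp_force: 60.1
```

```bash
python3 -m inch '[{"hand":1,"dx":0,"dy":0,"dz":0.001,"roll":0},{"hand":1,"dx":0,"dy":0,"dz":0,"roll":0}]'
python3 -m inch '[{"hand":1,"dx":0,"dy":0,"dz":0.001,"roll":0},{"hand":1,"dx":0,"dy":0,"dz":0,"roll":0}]'
```

```text
time: 25.4
tcp_pos: [0.5109, -0.3359, 0.0473]
tool_rot: [-0.0, 0.774, 0.633, -0.0]
force: [-0.2, 0.6, -2.7]
grip_width: 0.0338
grasp_force: 60.1
time: 25.65
tcp_pos: [0.5108, -0.336, 0.0465]
tool_rot: [-0.0, 0.774, 0.633, -0.0]
force: [-0.3, 0.7, -1.7]
grip_width: 0.0337
grasp_force: 60.4
```

```bash
python3 -m inch '[{"hand":1,"dx":0,"dy":0,"dz":0.001,"roll":0},{"hand":1,"dx":0,"dy":0,"dz":0,"roll":0}]'
```

```text
time: 25.9
tcp_pos: [0.5108, -0.336, 0.0463]
tool_rot: [-0.0, 0.774, 0.633, 0.0]
force: [-2.1, 1.9, 5.7]
grip_width: 0.034
grasp_force: 61.0
```

Seated contact (+8 N change, small lateral). Easing the side force and opening slowly.

```bash
python3 -m inch '[{"hand":1,"dx":0,"dy":-0.0005,"dz":0,"roll":0},{"hand":1,"dx":0,"dy":0,"dz":0,"roll":0},{"hand":0.13,"dx":0,"dy":0,"dz":0,"roll":0},{"hand":0.1,"dx":0,"dy":0,"dz":0,"roll":0},{"hand":0.05,"dx":0,"dy":0,"dz":0,"roll":0},{"hand":-0.1,"dx":0,"dy":0,"dz":0,"roll":0},{"hand":-0.4,"dx":0,"dy":0,"dz":0,"roll":0},{"hand":-0.4,"dx":0,"dy":0,"dz":0,"roll":0}]' 20
python3 -m inch '[{"hand":-0.4,"dx":0,"dy":0,"dz":-0.01,"roll":0},{"hand":-0.4,"dx":0,"dy":0,"dz":-0.02,"roll":0},{"hand":-0.4,"dx":0,"dy":0,"dz":-0.04,"roll":0},{"hand":-0.4,"dx":0,"dy":0,"dz":-0.05,"roll":0},{"hand":-0.4,"dx":0.05,"dy":0,"dz":-0.03,"roll":0},{"hand":-0.4,"dx":0.06,"dy":0,"dz":0,"roll":0},{"hand":-0.4,"dx":0.06,"dy":0,"dz":0,"roll":0},{"hand":-0.4,"dx":0.06,"dy":0,"dz":0,"roll":0},{"hand":-0.4,"dx":0.06,"dy":0,"dz":0,"roll":0},{"hand":-0.4,"dx":0,"dy":0,"dz":0,"roll":0}]'
python3 - <<'E'
from h import *
s=cam('side'); t=cam('top'); o=np.zeros((600,800,3),np.uint8)
o[:300,:400]=cv2.resize(s['img'],(400,300)); o[:300,400:]=cv2.resize(t['img'],(400,300))
for i,(c,k) in enumerate(((s,(290,420,270,440)),(t,(190,290,375,505)))):
    g=c['img'][k[0]:k[1],k[2]:k[3]]; o[300:,400*i:400*i+400]=cv2.resize(g,(400,300),interpolation=cv2.INTER_CUBIC)
cv2.imwrite('pics/final.png',(o.astype(float)*1.4).clip(0,255).astype(np.uint8)[:,:,::-1])
h=cv2.cvtColor(t['img'],cv2.COLOR_RGB2HSV); m=(((h[...,0]<8)|(h[...,0]>170))&(h[...,1]>130)&(h[...,2]>50)).astype(np.uint8); k=np.zeros_like(m); k[200:280,390:490]=1
N,l,st,ce=cv2.connectedComponentsWithStats(m*k)
P=[ray(t,*ce[i],.062)[:2] for i in range(1,N) if st[i,4]>40]; print([st[i].tolist() for i in range(1,N) if st[i,4]>40],P,np.mean(P,0),'raw cradle .509 -.3365')
E
```

```text
time: 26.9
tcp_pos: [0.5105, -0.3358, 0.0454]
tool_rot: [0.0, 0.774, 0.633, -0.0]
force: [-0.9, -1.0, -0.6]
grip_width: 0.0597
grasp_force: 0.0
time: 28.15
tcp_pos: [0.569, -0.0432, 0.1954]
tool_rot: [-0.002, 0.77, 0.638, 0.002]
force: [0.6, -0.5, -1.0]
grip_width: 0.0596
grasp_force: 0.0
[[411, 228, 11, 16, 129], [466, 237, 9, 16, 100]] [array([ 0.51994993, -0.28078679]), array([ 0.49813142, -0.39295036])] [ 0.50904067 -0.33686857] raw cradle .509 -.3365
```

View pics/final.png

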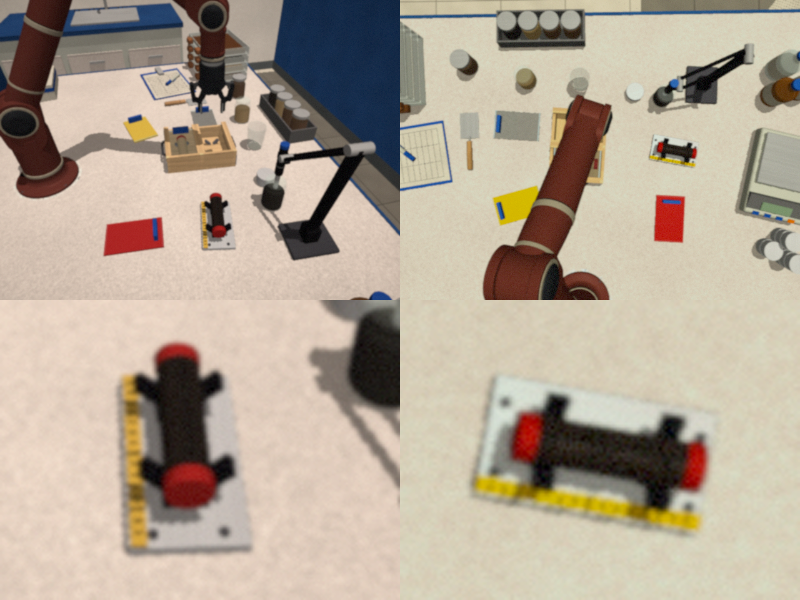

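Final views: the peat core lies in both V saddles of the cradle, centre (0.509,-0.337) against the cradle's (0.509,-0.3365). The lid lies flat, handle up, clear of the case (top view 517,125). The other bay is shut and the jars, beaker and tin are unmoved. The arm is clear, so I'm handing in.

```bash
python3 -c "
from station import ctrl
print(ctrl.hand_in())"
```

```text
the job is handed in; nothing more can be done
None
```

I handed the job in at about 28 s. The peat core (jar under the probe is peat) lies centred to about 2 mm in both cradle saddles, its lid is flat on the bench handle up, and the other bay is still shut. On the first descent the gripper knuckles, as far as I can tell, pressed a case rail with about 23 N, under the 40 N limit.

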